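# Plug the test plugs into the terminal unit and read its label

### The job

Take every test plug out of the grey rack and push it fully home in a terminal of the white unit that fits it: pins in round holes, blades in slots. When all are in, pick up the code reader and hold it steady, square to the bar label on the unit's end, its nose about 8 cm from the label and pointing at its middle, for two seconds; then lay it back, same side up as before, in the middle of the grey rubber mat. Leave the tin, petri dish and stapler where they are.

Things in the scene. Friction and masses are not known exactly. Their poses are not given: they have to be found in the camera images.
- pin_1_grip (a point): Round test plug (may be absent): black cylindrical handle 20 mm diameter, 60 mm tall, on a collar 32 mm diameter, 4 mm thick; below it a steel pin 10 mm diameter, 43 mm long, end chamfered. 60 g. Stands in a well of the rack, collar on the rack's top. Point: centre of the handle, 34 mm above the collar's underside; z up along the plug.
- pin_2_grip (a point): Round test plug (may be absent): black cylindrical handle 20 mm diameter, 60 mm tall, on a collar 32 mm diameter, 4 mm thick; below it a steel pin 10 mm diameter, 43 mm long, end chamfered. 60 g. Stands in a well of the rack, collar on the rack's top. Point: centre of the handle, 34 mm above the collar's underside; z up along the plug.
- pin_3_grip (a point): Round test plug (may be absent): black cylindrical handle 20 mm diameter, 60 mm tall, on a collar 32 mm diameter, 4 mm thick; below it a steel pin 10 mm diameter, 43 mm long, end chamfered. 60 g. Stands in a well of the rack, collar on the rack's top. Point: centre of the handle, 34 mm above the collar's underside; z up along the plug.
- blade_1_grip (a point): Flat test plug (may be absent): black rectangular handle 16 mm (its x) by 26 mm (its y), 60 mm tall, on a 28x34x4 mm collar; below it a steel blade 6 mm (x) by 16 mm (y), 43 mm long, end narrowed. 60 g. Stands in a well of the rack, collar on the rack's top. Point: centre of the handle, 34 mm above the collar's underside; z up along the plug.
- blade_2_grip (a point): Flat test plug (may be absent): black rectangular handle 16 mm (its x) by 26 mm (its y), 60 mm tall, on a 28x34x4 mm collar; below it a steel blade 6 mm (x) by 16 mm (y), 43 mm long, end narrowed. 60 g. Stands in a well of the rack, collar on the rack's top. Point: centre of the handle, 34 mm above the collar's underside; z up along the plug.
- terminal_round_a (a point): Terminal in the top of the white terminal unit: round hole, 12 mm diameter, 48 mm deep, with a 2 mm chamfer. Point: centre of its mouth, 70 mm above the worktop; axes are the unit's: y along the row of terminals, z up. A seated plug's collar rests on the unit's top.
- terminal_round_b (a point): Terminal in the top of the white terminal unit: round hole, 12 mm diameter, 48 mm deep, with a 2 mm chamfer. Point: centre of its mouth, 70 mm above the worktop; axes are the unit's: y along the row of terminals, z up. A seated plug's collar rests on the unit's top.
- terminal_round_c (a point): Terminal in the top of the white terminal unit: round hole, 12 mm diameter, 48 mm deep, with a 2 mm chamfer. Point: centre of its mouth, 70 mm above the worktop; axes are the unit's: y along the row of terminals, z up. A seated plug's collar rests on the unit's top.
- terminal_slot_a (a point): Terminal in the top of the white terminal unit: slot, 8 mm along the unit's x by 18 mm along its y, 48 mm deep, with a 2 mm chamfer. Point: centre of its mouth, 70 mm above the worktop; axes are the unit's: y along the row of terminals, z up. A seated plug's collar rests on the unit's top.
- terminal_slot_b (a point): Terminal in the top of the white terminal unit: slot, 8 mm along the unit's x by 18 mm along its y, 48 mm deep, with a 2 mm chamfer. Point: centre of its mouth, 70 mm above the worktop; axes are the unit's: y along the row of terminals, z up. A seated plug's collar rests on the unit's top.
- label (a point): Centre of the paper bar label (56 mm wide, 36 mm high) on one upright end face of the terminal unit (fixed, 80 mm along x, 212 along y, 70 high; five terminals 43 mm apart, round and slot by turns, along its middle). Axes are the unit's; the label looks along -y, to the robot's right. 42 mm above the worktop.
- rack: Fixed grey plug rack, 60 mm (x) by 212 mm (y) by 55 mm high, with five 20 mm square wells 43 mm apart along its y. Origin: centre of its underside.
- reader_grip (a point): Black hand code reader lying on its side, 46 mm thick, 160 g: a straight barrel 38 mm across (along y) and 76 mm long (along x) ending in the nose, and a handle 44 mm wide, 96 mm long bent off from the barrel's back end towards -y and -x. Point: in the barrel, a good place to grip across y, 23 mm above its underside, 46 mm behind the nose. x points out of the nose, z up as it lies.
- reader_nose (a point): Centre of the reader's window at the tip of its nose; it reads along +x. Same axes as the grip point.
- reader_middle (a point): Middle of the lying reader's outline, 23 mm above its underside: 45 mm behind (-x) and 30 mm to the handle's side (-y) of its grip point.
- mat_middle (a point): Middle of the top of the fixed grey rubber mat, 170 mm (x) by 190 mm (y), 4 mm thick, on which the reader lies.
- pin_tin: Bystander: round white tin, 52 mm diameter, 23 mm high. Origin: centre of its underside.
- petri: Bystander: petri dish, 60 mm diameter, 15 mm high. Origin: centre of its underside.
- stapler: Bystander: blue stapler, 135x36x50 mm. Origin: centre of its underside.
There are look-alikes about, which are no part of the job. Leave any red look-alike of the part that bears blade_2_grip alone.

How it is judged (in metres and radians):
On the way, in this order (a step that is already met when the one before it is completed fails the run):
1. every plug present is fully home in a fitting terminal (((horizontal distance between pin_1_grip and terminal_round_a below 0.006 m and z of pin_1_grip in the frame of terminal_round_a below 0.038 m) or (horizontal distance between pin_1_grip and terminal_round_b below 0.006 m and z of pin_1_grip in the frame of terminal_round_b below 0.038 m) or (horizontal distance between pin_1_grip and terminal_round_c below 0.006 m and z of pin_1_grip in the frame of terminal_round_c below 0.038 m)) and ((horizontal distance between pin_2_grip and terminal_round_a below 0.006 m and z of pin_2_grip in the frame of terminal_round_a below 0.038 m) or (horizontal distance between pin_2_grip and terminal_round_b below 0.006 m and z of pin_2_grip in the frame of terminal_round_b below 0.038 m) or (horizontal distance between pin_2_grip and terminal_round_c below 0.006 m and z of pin_2_grip in the frame of terminal_round_c below 0.038 m)) and ((horizontal distance between pin_3_grip and terminal_round_a below 0.006 m and z of pin_3_grip in the frame of terminal_round_a below 0.038 m) or (horizontal distance between pin_3_grip and terminal_round_b below 0.006 m and z of pin_3_grip in the frame of terminal_round_b below 0.038 m) or (horizontal distance between pin_3_grip and terminal_round_c below 0.006 m and z of pin_3_grip in the frame of terminal_round_c below 0.038 m)) and ((horizontal distance between blade_1_grip and terminal_slot_a below 0.006 m and z of blade_1_grip in the frame of terminal_slot_a below 0.038 m) or (horizontal distance between blade_1_grip and terminal_slot_b below 0.006 m and z of blade_1_grip in the frame of terminal_slot_b below 0.038 m)) and ((horizontal distance between blade_2_grip and terminal_slot_a below 0.006 m and z of blade_2_grip in the frame of terminal_slot_a below 0.038 m) or (horizontal distance between blade_2_grip and terminal_slot_b below 0.006 m and z of blade_2_grip in the frame of terminal_slot_b below 0.038 m))), for 0.2 s.
2. then the reader is held for 1.5 s with the label 50 to 120 mm ahead of its nose, within 15 mm of its line of sight, square within 0.2 rad (x of label in the frame of reader_nose between 0.05 and 0.12 m and y of label in the frame of reader_nose between -0.015 and 0.015 m and z of label in the frame of reader_nose between -0.015 and 0.015 m and angle between the x axis of reader_nose and the y axis of label, either way round below 0.2 rad), for 1.5 s.
At the end, for the whole second after the job is handed in: Every plug present is in a terminal of its own shape, handle centre within 6 mm of the terminal's axis and collar within 4 mm of the unit's top; the reader lies on its side on the mat, its middle within 40 mm of the mat's middle (all of step 1 and horizontal distance between reader_middle and mat_middle below 0.04 m and height (world z) of reader_middle below 0.035 m and angle between reader_nose's own z axis and vertical below 0.15 rad); the robot touches nothing.
It fails at once if the tin is moved by more than 3 cm (distance of pin_tin from where it was at the start of the episode above 0.03 m).
It fails at once if the petri dish is moved by more than 3 cm (distance of petri from where it was at the start of the episode above 0.03 m).
It fails at once if the stapler is moved by more than 3 cm (distance of stapler from where it was at the start of the episode above 0.03 m).
Of pin_1, pin_2, pin_3, blade_1, blade_2 only 3 to 5 are there at a start; the rules pass over those that are not, and their reading is None.
At some moment in a run one of reader may be knocked a few centimetres aside while the robot is not near it.
It also fails if it takes over 210 s, if anything falls off the work surface, if the arm or the gripper's body presses on something with over 40 N, if the wrist force passes 120 N, or if a joint passes its speed limit or range.

### The arm

A 6-joint arm with a two-finger parallel gripper is mounted at the origin on the work surface; the furniture and walls round the work are solid. World frame = base frame: x ahead of the robot, y to its left, z up, the work surface at z = 0. Lengths are in m, angles in degrees, forces in N, time in s.
With the tool pointing down it reaches from about 0.25 to 0.725 m from the base axis. Payload 9.7 kg.
Tool frame: the origin (TCP) lies on the centre line of the jaws, within the pads' length; the fingertips stand bot.nose_length ahead of it and the grasp point (between the pads) lies 11 mm behind it (bot.nose_length is the distance from the TCP to the fingertips, in m); z points along the fingers, y is the line along which they close (so a half turn about z gives the same grasp; the last joint's range is limited). The gripper opens to 85 mm and grips with 20 to 120 N. Pads are 22 mm wide; open, the fingers measure 114 mm over their backs; the gripper's body (76 mm by 85 mm) begins 54 mm behind the grasp point. The pads swing forward as they close: fully open they stand 13 mm farther back than shut.
Start: joints at [-74.427, 4.979, 10.078, 95.1, 0, 90], TCP at [0.148, -0.53, 0.239] pointing down, gripper open.
Joint ranges: [-179.16, 179.16], [-48.56, 103.87], [-65.8, 70.77], [-126.05, 130.52], [-82.76, 87.17], [-180, 180]. Speed limits (degrees/s): [127.2, 127.2, 147.25, 180, 180, 180].

### API

Orientations are given as [roll, pitch, yaw] about the fixed x, y, z axes, in that order (R = Rz(yaw) Ry(pitch) Rx(roll)).
In Python, from workcell import bot gives the robot as it stands. The module is installed in compiled form; this text tells all that it offers.
- The arm moves only by the shell command python3 -m inch 'ROWS' [OPENING] [FORCE]. ROWS is JSON, a list of rows, each a list of 4 numbers: the shift along the world's x, y, z in cm, then the turn about the world's z in degrees. A call has exactly 8 rows; each row is the pose to reach, as a shift and turn from the pose commanded when the call began; what a row does not reach only later rows make up. A row lasts 1/8 s, in which the tool goes at most 62.5 mm and 10.7 degrees, less where a joint would pass 70% of its speed; a pose out of reach is approached as far as the arm can. A call with a gripper value outside its range is refused whole. OPENING is the finger opening in cm, from 0 to 8.54, set as the call begins (- or left out, the last holds). The fingers move at their own pace and stop on an object; FORCE is the grip in N (left out, the last holds). Time passes only in rows, so rows that repeat a pose let the fingers close, or fill a call up. It gives the time, the measured TCP pose, the force, the opening and the grip force at its end, in the units of the state.
- bot.get_obs(): the state, without advancing time (a new reading comes with each control period).
- bot.camera(name): name is "scene" or "top"; returns a dict with "img" (480x640x3 uint8, red, green, blue), "fovy" (degrees; the focal length in pixels is half the picture's height over the tangent of half this angle, whatever the lens; pixels are square), "cx", "cy" (the principal point, pixels), "R" (3x3) and "t" (3): a world point X has camera coordinates R X + t. Camera axes: x right, y down, z forward; pixel columns grow to the right and rows downward; lengths in m; the calibration is good to about 2 mm. A picture is of the moment at which its call begins. There is no depth.
- bot.job_done(): hands the job in; it is judged then, once.
Trained networks look in a picture, given as the dict that the camera call returned (one of the last four; its "shot" number tells which), for a name from the list of things; names that differ only in an ending like _2 or _b are one class to them, and where a whole thing is asked for, a point or a joint stands for the part that bears it (a point fixed in the world has none). Each returns a list of dicts, best first, with "score" (0 to 1); they miss things now and then, are a little off and sometimes report something else, mostly with a low value. They report only what shows in the picture. A call takes as long as a camera call. They do not tell look-alikes from the thing itself.
- bot.find_in(thing, picture): "point" ([column, row] in pixels, amid what is visible of it).
- bot.landmark_of(thing, picture): "point" ([column, row] in pixels: a listed point, or the origin of a listed thing).
The state is a dict: "time": time; "q": joint angles; "qd": joint speeds; "joint_efforts": joint torques, N m; "ee_pos": TCP position; "tcp_rot": TCP orientation; "wrist_force": force on the tool from outside, world axes, zero at the start; "torque": the same for the moment, N m; "opening": finger opening in m; "grasp_force": force on a finger pad.
Only numpy, scipy, OpenCV 4.12 (cv2) and the standard library are available. Lean on these libraries where they do the work, as an engineer would, in place of code of your own. Each camera call takes 0.05 s, during which the arm holds its last target. There are 200 camera calls.

## Working session

There is one attempt and no reset: what is moved stays moved. The work goes in short steps, Python scripts to look and compute and a shell command to move; the robot and the scene stay as the last step left them, time stands still between calls to the robot, and variables do not carry over. Pictures are saved under pics/ and viewed, at most 14 in all, crops included, and the job is handed in when it is done.

```bash
mkdir -p pics; cat > h.py <<'E'
import numpy as np, cv2
from workcell import bot
def K(p):
    f=240/np.tan(np.radians(p['fovy'])/2); return f
def proj(p,X):
    c=np.array(p['R'])@np.array(X)+np.array(p['t']); f=K(p); return [p['cx']+f*c[0]/c[2],p['cy']+f*c[1]/c[2]]
def ray(p,uv):
    R=np.array(p['R']);t=np.array(p['t']);f=K(p)
    d=R.T@np.array([(uv[0]-p['cx'])/f,(uv[1]-p['cy'])/f,1]); return -R.T@t,d/np.linalg.norm(d)
def atz(p,uv,z):
    o,d=ray(p,uv); return o+d*(z-o[2])/d[2]
def tri(p,a,q,b):
    o1,d1=ray(p,a);o2,d2=ray(q,b)
    s=np.linalg.lstsq(np.stack([d1,-d2],1),o2-o1,rcond=None)[0]
    x,y=o1+s[0]*d1,o2+s[1]*d2; return (x+y)/2,np.linalg.norm(x-y)
def save(p,n,box=None,k=1):
    im=p['img'][:,:,::-1]
    if box: im=im[box[1]:box[3],box[0]:box[2]]
    cv2.imwrite('pics/'+n,cv2.resize(im,None,fx=k,fy=k,interpolation=cv2.INTER_CUBIC))
E
python3 - <<'E'
from h import *
np.set_printoptions(precision=3,suppress=True)
o=bot.get_obs();print({k:np.round(v,3) for k,v in o.items()},bot.nose_length)
P={n:bot.camera(n) for n in('scene','top')}
for n,p in P.items():
    save(p,n+'0.png'); print(n,p['fovy'],p['cx'],p['cy'],'cam',-np.array(p['R']).T@p['t'])
    for th in ['pin_1_grip','blade_1_grip','terminal_round_a','terminal_slot_a','label','rack','reader_grip','reader_nose','reader_middle','mat_middle','pin_tin','petri','stapler']:
        print(th,[(np.round(d['point']).tolist(),round(d['score'],2),atz(p,d['point'],.07)[:2].round(3).tolist()) for d in bot.landmark_of(th,p)])
E
```

```text
{'time': np.float64(0.0), 'q': array([-74.427,   5.01 ,  10.034,  95.1  ,  -0.001,  90.001]), 'qd': array([-0.009, -0.023, -0.045, -0.025,  0.003, -0.074]), 'joint_efforts': array([  0.001, -52.04 ,  46.48 ,   0.017,   0.   ,   0.   ]), 'ee_pos': array([ 0.148, -0.53 ,  0.239]), 'tcp_rot': array([-179.925,    0.001,   15.572]), 'wrist_force': array([ 0.386, -1.117,  0.103]), 'torque': array([ 0.036,  0.042, -0.029]), 'grasp_force': np.float64(0.0), 'opening': np.float64(0.085)} 0.008
scene 47.14152654986669 325.51665515363845 240.06570932695286 cam [-0.157  1.132  0.69 ]
pin_1_grip []
blade_1_grip [([261.0, 277.0], 0.52, [0.531, 0.179]), ([353.0, 277.0], 0.48, [0.332, 0.086])]
terminal_round_a [([284.0, 257.0], 0.81, [0.538, 0.063]), ([325.0, 235.0], 0.73, [0.506, -0.106]), ([307.0, 243.0], 0.64, [0.524, -0.034])]
terminal_slot_a [([314.0, 239.0], 0.73, [0.522, -0.069]), ([299.0, 249.0], 0.56, [0.525, 0.008])]
label [([329.0, 236.0], 0.83, [0.493, -0.103]), ([289.0, 240.0], 0.39, [0.58, -0.035]), ([385.0, 230.0], 0.15, [0.368, -0.207])]
rack []
reader_grip [([386.0, 230.0], 0.88, [0.
[... 867 characters left out ...]
93, -0.262])]
rack [([224.0, 230.0], 0.89, [0.459, 0.219])]
reader_grip [([425.0, 260.0], 0.77, [0.395, -0.311]), ([437.0, 249.0], 0.54, [0.424, -0.342]), ([366.0, 165.0], 0.3, [0.643, -0.151])]
reader_nose [([407.0, 258.0], 0.88, [0.398, -0.264]), ([306.0, 207.0], 0.7, [0.526, 0.005])]
reader_middle [([435.0, 248.0], 0.96, [0.427, -0.335])]
mat_middle [([438.0, 247.0], 0.96, [0.43, -0.345])]
pin_tin [([348.0, 264.0], 0.83, [0.379, -0.108]), ([288.0, 200.0], 0.49, [0.542, 0.053]), ([308.0, 204.0], 0.4, [0.533, 0.001])]
petri [([318.0, 262.0], 0.65, [0.382, -0.03])]
stapler [([363.0, 165.0], 0.79, [0.643, -0.144]), ([353.0, 215.0], 0.38, [0.509, -0.119]), ([232.0, 208.0], 0.37, [0.519, 0.2])]
```

```bash
python3 - <<'E'
from h import *
p=bot.camera('top');save(p,'t1.png',(180,120,500,320),2.5)
q=bot.camera('scene');save(q,'s1.png',(220,180,420,320),4)
E
```

```text
(no output)
```

View pics/t1.png

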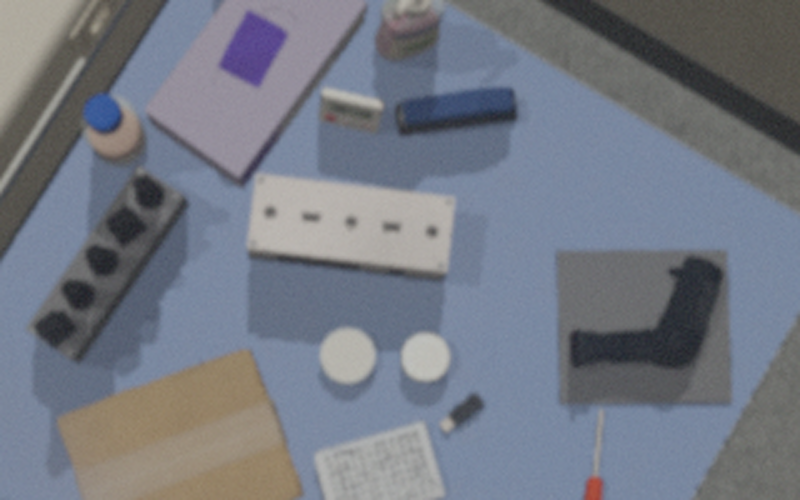

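View pics/s1.png

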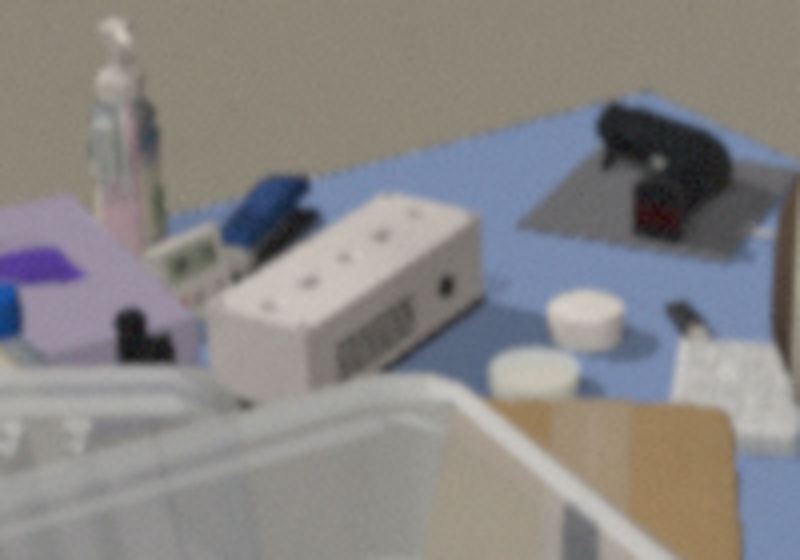

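The top view shows five black plugs in the grey rack (crop (148,190) to (55,327)). The unit has its terminals along (270,212)–(432,231), and the reader is on its mat at right. The scene view shows the bin hiding most of the rack. I'll average frames for finer detail.

```bash
python3 - <<'E'
from h import *
P=[bot.camera('top') for _ in range(12)]
A=np.mean([p['img'].astype(float) for p in P],0);np.save('avg.npy',A)
p=P[-1]; q=dict(p);q['img']=A.astype(np.uint8)
a=cv2.resize(q['img'][180:270,185:265][:,:,::-1],None,fx=6,fy=6,interpolation=cv2.INTER_CUBIC)
a=cv2.convertScaleAbs(a,alpha=2.2)
cv2.imwrite('pics/rack2.png',a)
Q=[bot.camera('scene') for _ in range(8)]
B=np.mean([x['img'].astype(float) for x in Q],0).astype(np.uint8)
cv2.imwrite('pics/scene2.png',cv2.convertScaleAbs(cv2.resize(B[225:320,225:325][:,:,::-1],None,fx=6,fy=6,interpolation=cv2.INTER_CUBIC),alpha=1.5))
# terminals
def blobs(img,box,th,p,z):
    g=cv2.cvtColor(img[box[1]:box[3],box[0]:box[2]].astype(np.uint8),cv2.COLOR_RGB2GRAY)
    g=cv2.resize(g,None,fx=8,fy=8,interpolation=cv2.INTER_CUBIC)
    n,l,s,c=cv2.connectedComponentsWithStats((g<th).astype(np.uint8))
    for i in range(1,n):
        if s[i,4]>150:
            uv=(c[i]+.5)/8-.5+box[:2]; print(uv.round(2),s[i,4],s[i,2:4],atz(p,uv,z).round(4))
blobs(A,(283,197,360,222),110,p,.07)
E
```

```text
[287.56 204.27] 214 [19 16] [0.5318 0.0542 0.07  ]
[303.78 206.46] 248 [34 10] [0.5272 0.0113 0.07  ]
[320.03 208.19] 186 [17 13] [ 0.5238 -0.0316  0.07  ]
[336.22 210.32] 422 [38 14] [ 0.5193 -0.0744  0.07  ]
[352.34 212.12] 297 [21 18] [ 0.5157 -0.1171  0.07  ]
[284.92 221.02] 322 [46  9] [0.4871 0.0598 0.07  ]
```

View pics/rack2.png

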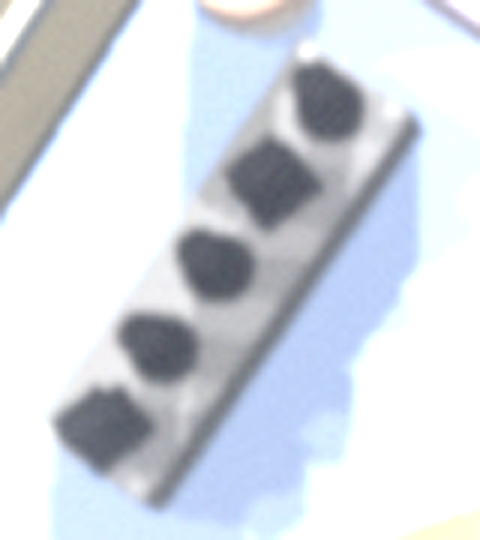

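View pics/scene2.png

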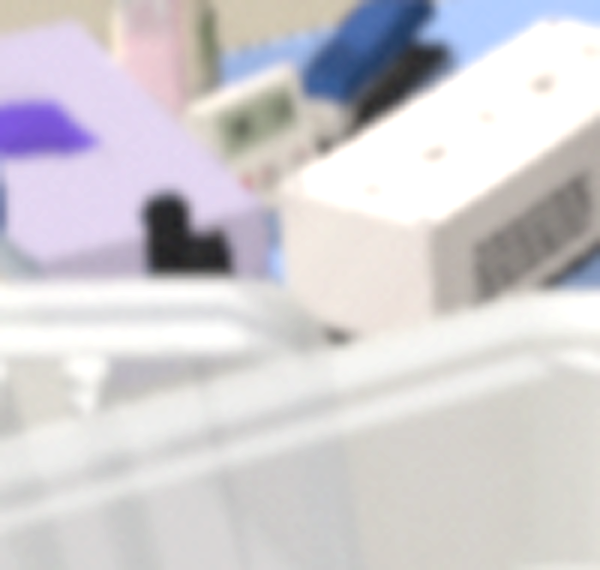

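Rack order from the top corner: round, blade (crop 270,183), round, round, blade (103,428); all are black. In the scene view only the first handle's top shows, at (165,200). Next I'll fit plug outlines to the silhouettes.

```bash
cat > fit.py <<'E'
from h import *
from scipy.optimize import minimize
def fit(p,A,uv0,kind,yaws,S=8,th=None,zc=.055,r=11):
    u0,v0=[int(round(a)) for a in uv0]; box=(u0-r,v0-r,u0+r,v0+r)
    g=cv2.cvtColor(A[box[1]:box[3],box[0]:box[2]].astype(np.uint8),cv2.COLOR_RGB2GRAY).astype(float)
    def mod(X):
        x,y,w=X; m=np.zeros((2*r*S,2*r*S),np.uint8); a=np.arange(0,2*np.pi,.26)
        c,s=np.cos(w),np.sin(w)
        for (sec,z1,z2) in ((0,zc,zc+.004),(1,zc+.004,zc+.064)):
            if kind=='r': R=(.016,.010)[sec]; o=np.stack([R*np.cos(a),R*np.sin(a)],1)
            else:
                hx,hy=((.014,.017),(.008,.013))[sec]; o=np.array([[hx,hy],[hx,-hy],[-hx,-hy],[-hx,hy]])
            o=o@np.array([[c,s],[-s,c]])+[x,y]
            pts=np.array([proj(p,[*q,z]) for z in(z1,z2) for q in o])
            pts=((pts-box[:2]+.5)*S).astype(np.float32)
            cv2.fillConvexPoly(m,cv2.convexHull(np.round(pts).astype(np.int32)),1)
        m=cv2.GaussianBlur(m.astype(float),(0,0),S*.6)
        return cv2.resize(m,(2*r,2*r),interpolation=cv2.INTER_AREA)
    yy,xx=np.mgrid[:2*r,:2*r]; W=((xx-r)**2+(yy-r)**2<(r-.5)**2)
    def cost(X):
        m=mod(X)[W]; M=np.stack([m,np.ones_like(m),xx[W],yy[W]],1); G=g[W]
        c,res,_,_=np.linalg.lstsq(M,G,rcond=None); return np.mean((M@c-G)**2)
    X0=atz(p,uv0,zc+.03)[:2]; best=None
    for w in yaws:
        f=(lambda X:cost([*X,w])) if kind=='r' else cost
        x0=[*X0] if kind=='r' else [*X0,w]
        sim=np.array([x0]*(len(x0)+1)); 
        for i in range(len(x0)): sim[i+1,i]+=.006 if i<2 else .2
        o=minimize(f,x0,method='Nelder-Mead',options=dict(initial_simplex=sim,xatol=1e-4,fatol=1e-3))
        if best is None or o.fun<best.fun: best=o
    return best
E
python3 - <<'E'
from fit import *
A=np.load('avg.npy');p=bot.camera('top')
for uv,k in [((325,100),'r'),((270,183),'b'),((215,265),'r'),((158,346),'r'),((103,428),'b')]:
    o=fit(p,A,(185+uv[0]/6,180+uv[1]/6),k,[0] if k=='r' else np.radians([55,10,100,145]))
    X=o.x.copy(); 
    print(k,X[:2].round(4),np.degrees(X[2:]).round(1),round(o.fun,1),'scenetop',np.round(proj(bot.camera('scene'),[*X[:2],.119]),1))
    if k=='b':
        for w in (55,145): q=fit(p,A,(185+uv[0]/6,180+uv[1]/6),k,np.radians([w])); print('  ',q.x[:2].round(4),np.degrees(q.x[2]).round(1),round(q.fun,1))
E
```

```text
r [0.549 0.182] [] 51.4 scenetop [252.4 257.6]
b [0.5122 0.2058] [43.4] 28.4 scenetop [259.8 264.7]
   [0.5122 0.2058] 43.4 28.4
   [0.5149 0.208 ] 132.2 91.0
r [0.4754 0.2291] [] 36.9 scenetop [267.7 272.1]
r [0.4395 0.2513] [] 73.9 scenetop [276.  279.6]
b [0.4029 0.2738] [40.7] 31.9 scenetop [285.  287.7]
   [0.4028 0.2742] 41.9 32.2
   [0.4019 0.2734] 157.3 141.1
```

```bash
python3 -m inch '[[2,5,0,-5],[4,10,0,-10],[6,15,0,-15],[8,20,0,-20],[10,25,0,-20],[12,30,0,-20],[14,35,0,-20],[16,40,0,-20]]' 4.5 40; python3 - <<'E'
from h import *
o=bot.get_obs();print(np.round(o['q'],1),np.round(o['tcp_rot'],1))
p=bot.camera('top');q=bot.camera('scene')
print('cap',tri(p,(221,164),q,(221,257)), atz(p,(227,177),.0))
for v,z in (((280,262),.0),((205,287),0),((252,318),0)): print('box',atz(p,v,z))
E
```

```text
time: 3.8
ee_pos: [0.3079, -0.1282, 0.2395]
tcp_rot: [180.0, -0.1, -4.5]
wrist_force: [1.1, -0.1, 0.3]
opening: 0.0453
grasp_force: 0.0
[-22.6 -24.4 -15.2  99.1   0.  161.8] [ 1.8e+02 -1.0e-01 -4.5e+00]
cap (array([0.61676196, 0.22166419, 0.12553413]), np.float64(0.01050403065846219)) [0.61509744 0.22643826 0.        ]
box [0.38325846 0.07251189 0.        ]
box [0.30986307 0.2740111  0.        ]
box [0.22944631 0.14355911 0.        ]
```

```bash
python3 -m inch '[[3,4,0,10],[6,8,0,20],[9,12,0,30],[12,16,0,40],[15,20,0,50],[18,24,0,60],[21,28,0,70],[24.1,31.2,0,80]]'; python3 -m inch '[[0,0,-1,10],[0,0,-2,20],[0,0,-3,30],[0,0,-4,40],[0,0,-5,50],[0,0,-6,60],[0,0,-6,70],[0,0,-6,72]]'; python3 - <<'E'
from h import *
P=[bot.camera('scene') for _ in range(8)]
B=np.mean([x['img'].astype(float) for x in P],0).astype(np.uint8)
cv2.imwrite('pics/s3.png',cv2.convertScaleAbs(cv2.resize(B[180:280,215:325][:,:,::-1],None,fx=6,fy=6,interpolation=cv2.INTER_CUBIC),alpha=1.4))
o=bot.get_obs();print(o['ee_pos'],o['tcp_rot'],np.round(o['q']))
E
```

```text
time: 4.9
ee_pos: [0.5498, 0.1831, 0.2392]
tcp_rot: [180.0, 0.0, 75.9]
wrist_force: [-0.9, 0.0, 0.8]
opening: 0.0445
grasp_force: 0.0
time: 5.9
ee_pos: [0.5489, 0.1814, 0.1791]
tcp_rot: [-180.0, -0.0, 147.6]
wrist_force: [-1.2, 0.3, 0.4]
opening: 0.0447
grasp_force: 0.0
[0.54869257 0.18217782 0.17935152] [1.79996688e+02 5.20526516e-03 1.47515142e+02] [18.  8.  7. 89. -0. 51.]
```

View pics/s3.png

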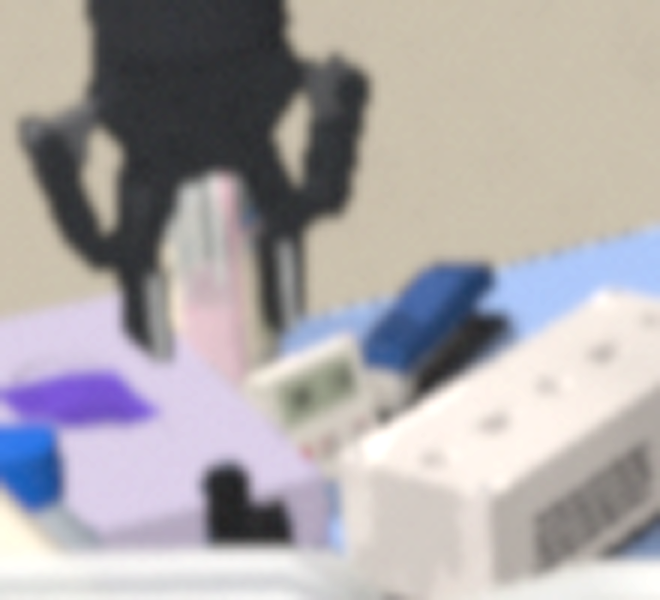

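The open jaws straddle plug 1: fingertips at (150,340) and (285,310) in the crop, handle at (225,480). I'll go down and grip.

```bash
python3 -m inch '[[0,0,-2,0],[0,0,-4,0],[0,0,-6,0],[0,0,-8,0],[0,0,-9,0],[0,0,-9.7,0],[0,0,-9.7,0],[0,0,-9.7,0]]'; python3 -m inch '[[0,0,0,0],[0,0,0,0],[0,0,0,0],[0,0,0,0],[0,0,0,0],[0,0,0,0],[0,0,0,0],[0,0,0.2,0]]' 1 40
```

```text
time: 7.3
ee_pos: [0.549, 0.1823, 0.083]
tcp_rot: [180.0, 0.0, 147.6]
wrist_force: [-0.2, -0.1, 0.2]
opening: 0.0451
grasp_force: 0.0
time: 8.3
ee_pos: [0.5484, 0.1821, 0.0839]
tcp_rot: [-180.0, -0.0, 147.6]
wrist_force: [-0.8, -0.5, -1.2]
opening: 0.019
grasp_force: 39.0
```

```bash
python3 -m inch '[[0,0,2,0],[0,0,4,0],[0,0,6,0],[0,0,8,-8],[0,-2,10,-16],[0,-4,10,-25],[-0.5,-6,10,-34],[-1,-8,10,-43]]'; python3 -m inch '[[-0.2,-2,0,-8],[-0.5,-4,0,-16],[-0.72,-4.78,0,-20],[-0.72,-4.78,-1,-20],[-0.72,-4.78,-2,-20],[-0.72,-4.78,-3,-20],[-0.72,-4.78,-3,-20],[-0.72,-4.78,-3,-20]]'; python3 - <<'E'
from h import *
P=[bot.camera('scene') for _ in range(8)]
B=np.mean([x['img'].astype(float) for x in P],0).astype(np.uint8)
cv2.imwrite('pics/s4.png',cv2.convertScaleAbs(cv2.resize(B[190:290,240:350][:,:,::-1],None,fx=6,fy=6,interpolation=cv2.INTER_CUBIC),alpha=1.4))
X=bot.get_obs()['ee_pos']; print([np.round((np.array(proj(P[-1],v))-(240,190))*6) for v in ([*X[:2],X[2]+.012-.077],[.5318,.0542,.07],[.5277,.0113,.07],[.5236,-.0315,.07],[.5155,-.1171,.07])],bot.get_obs()['wrist_force'])
E
```

```text
time: 9.3
ee_pos: [0.5383, 0.1015, 0.1838]
tcp_rot: [-179.9, -0.0, 104.3]
wrist_force: [0.2, -1.0, 0.2]
opening: 0.019
grasp_force: 39.1
time: 10.3
ee_pos: [0.5315, 0.0546, 0.1544]
tcp_rot: [180.0, -0.0, 84.6]
wrist_force: [-0.5, 0.2, -0.6]
opening: 0.0193
grasp_force: 39.1
[array([284., 355.]), array([286., 395.]), array([344., 358.]), array([400., 322.]), array([504., 256.])] [-0.63387645 -0.0482658   0.40881355]
```

View pics/s4.png

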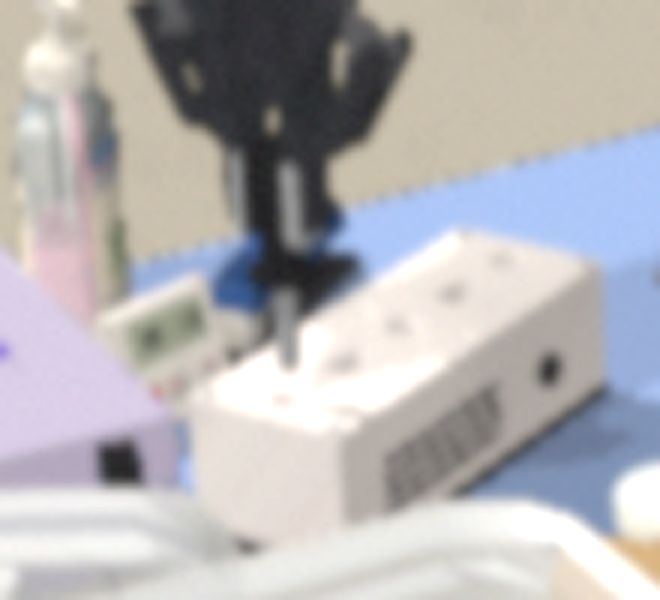

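The pin tip at (290,365) is just above the first hole at (284,400). I'll shift 1 mm in +x and go in, watching the force.

```bash
python3 -m inch '[[0.1,0,-0.5,0],[0.1,0,-1,0],[0.1,0,-1.3,0],[0.1,0,-1.6,0],[0.1,0,-1.9,0],[0.1,0,-2.2,0],[0.1,0,-2.5,0],[0.1,0,-2.5,0]]'
```

```text
time: 11.7
ee_pos: [0.5323, 0.0544, 0.129]
tcp_rot: [-180.0, 0.0, 84.6]
wrist_force: [-0.8, -0.2, -0.2]
opening: 0.0191
grasp_force: 39.1
```

```bash
python3 -m inch '[[0,0,-0.5,0],[0,0,-1,0],[0,0,-1.5,0],[0,0,-2,0],[0,0,-2.5,0],[0,0,-2.9,0],[0,0,-3.2,0],[0,0,-3.3,0]]'
```

```text
time: 12.7
ee_pos: [0.5325, 0.0544, 0.0977]
tcp_rot: [179.9, -0.0, 84.6]
wrist_force: [-6.8, -0.4, 15.7]
opening: 0.019
grasp_force: 40.5
```

```bash
python3 -m inch '[[0,0,0,0],[0,0,0,0],[0,0,0,0],[0,0,0,0],[0,0,2,0],[0,0,4,0],[0,0,6,0],[0,0,8,0]]' 4.5 40; python3 -m inch '[[0,3,1,8],[-0.5,6,1,16],[-1,9,1,24],[-2,12,1,32],[-4,15,1,41],[-5.74,17.47,1,50],[-5.74,17.47,0,60],[-5.74,17.47,-1,63]]';  python3 -m inch '[[0,0,-2,0],[0,0,-4,0],[0,0,-6,0],[0,0,-7.5,0],[0,0,-8.4,0],[0,0,-8.4,0],[0,0,-8.4,0],[0,0,-8.4,0]]'
```

```text
time: 13.7
ee_pos: [0.5324, 0.0544, 0.1769]
tcp_rot: [-180.0, 0.0, 84.6]
wrist_force: [0.4, 0.9, 0.2]
opening: 0.0448
grasp_force: 0.0
time: 14.7
ee_pos: [0.4748, 0.2296, 0.1661]
tcp_rot: [180.0, 0.0, 147.8]
wrist_force: [0.6, -0.2, -0.7]
opening: 0.0446
grasp_force: 0.0
time: 15.7
ee_pos: [0.4754, 0.2293, 0.083]
tcp_rot: [179.9, 0.0, 147.6]
wrist_force: [-0.4, 0.1, -0.2]
opening: 0.0452
grasp_force: 0.0
```

```bash
python3 -m inch '[[0,0,0,0],[0,0,0,0],[0,0,0,0],[0,0,0,0],[0,0,0,0],[0,0,0,0],[0,0,0,0],[0,0,0,0]]' 1 40; python3 -m inch '[[0,0,2,0],[0,0,4,0],[0,0,6,0],[0,0,8,0],[0,0,10.5,-8],[0.5,-2,10.5,-16],[1,-4,10.5,-25],[1.5,-7,10.5,-34]]'
```

```text
time: 16.7
ee_pos: [0.4752, 0.2292, 0.0826]
tcp_rot: [180.0, 0.0, 147.6]
wrist_force: [0.0, -0.7, 5.9]
opening: 0.0192
grasp_force: 39.0
time: 17.7
ee_pos: [0.4899, 0.1587, 0.1866]
tcp_rot: [-179.9, -0.0, 113.3]
wrist_force: [0.0, -0.5, -0.7]
opening: 0.0189
grasp_force: 39.1
```

```bash
python3 -m inch '[[0,0,2,-8],[0,0,4,-16],[0,-4,4,-25],[1,-9,4,-29],[2.5,-14,4,-29],[3.3,-19.04,4,-29],[3.3,-19.04,3,-29],[3.3,-19.04,1,-29]]';  python3 -m inch '[[0,0,-2,0],[0,0,-4,0],[0,0,-4.8,0],[0,0,-5.3,0],[0,0,-5.8,0],[0,0,-6.3,0],[0,0,-6.8,0],[0,0,-6.8,0]]'
```

```text
time: 18.7
ee_pos: [0.5231, -0.0316, 0.1967]
tcp_rot: [180.0, -0.0, 84.5]
wrist_force: [0.3, -0.1, -1.4]
opening: 0.0187
grasp_force: 39.3
time: 19.7
ee_pos: [0.5232, -0.0311, 0.129]
tcp_rot: [180.0, -0.0, 84.6]
wrist_force: [2.2, 2.5, -1.3]
opening: 0.0188
grasp_force: 39.2
```

```bash
python3 -m inch '[[0,0,-0.5,0],[0,0,-1,0],[0,0,-1.5,0],[0,0,-2,0],[0,0,-2.5,0],[0,0,-2.9,0],[0,0,-3.2,0],[0,0,-3.3,0]]'
```

```text
time: 20.7
ee_pos: [0.5236, -0.031, 0.0975]
tcp_rot: [179.9, -0.0, 84.6]
wrist_force: [-1.5, 4.7, 16.6]
opening: 0.019
grasp_force: 40.8
```

```bash
python3 -m inch '[[0,0,0,0],[0,0,0,0],[0,0,0,0],[0,0,0,0],[0,0,2,0],[0,0,4,0],[0,0,6,0],[0,0,9,0]]' 4.5 40; python3 -m inch '[[-1,4,0,8],[-2,8,0,16],[-3.5,13,0,24],[-5,18,0,32],[-7,23,0,41],[-8.42,28.28,0,50],[-8.42,28.28,-1,60],[-8.42,28.28,-2,63]]';  python3 -m inch '[[0,0,-2,0],[0,0,-4,0],[0,0,-6,0],[0,0,-7.5,0],[0,0,-8.4,0],[0,0,-8.4,0],[0,0,-8.4,0],[0,0,-8.4,0]]'; python3 -m inch '[[0,0,0,0],[0,0,0,0],[0,0,0,0],[0,0,0,0],[0,0,0,0],[0,0,0,0],[0,0,0,0],[0,0,0,0]]' 1 40
```

```text
time: 21.7
ee_pos: [0.5226, -0.0313, 0.1863]
tcp_rot: [-179.9, 0.0, 84.6]
wrist_force: [1.0, -0.2, 0.2]
opening: 0.0451
grasp_force: 0.0
time: 22.7
ee_pos: [0.4385, 0.2523, 0.1659]
tcp_rot: [-180.0, 0.0, 147.9]
wrist_force: [-0.8, -0.4, -0.6]
opening: 0.0452
grasp_force: 0.0
time: 23.7
ee_pos: [0.4392, 0.2517, 0.0829]
tcp_rot: [179.9, 0.0, 147.6]
wrist_force: [0.9, 0.6, 0.7]
opening: 0.0453
grasp_force: 0.0
time: 24.7
ee_pos: [0.439, 0.2516, 0.0826]
tcp_rot: [180.0, 0.0, 147.6]
wrist_force: [-0.1, 0.3, 5.5]
opening: 0.0191
grasp_force: 39.0
```

```bash
python3 -m inch '[[0,0,3,0],[0,0,6,0],[0,0,9,0],[0,0,12,0],[0,0,14.5,-8],[1,-4,14.5,-16],[2,-8,14.5,-25],[3,-13,14.5,-34]]'; python3 -m inch '[[1,-5,0,-8],[2,-10,0,-16],[3,-15,0,-25],[4,-20,0,-29],[4.6,-23.84,0,-29],[4.6,-23.84,-2,-29],[4.6,-23.84,-4,-29],[4.6,-23.84,-6,-29]]';  python3 -m inch '[[0,0,-0.8,0],[0,0,-1.3,0],[0,0,-1.8,0],[0,0,-2.3,0],[0,0,-2.8,0],[0,0,-3.3,0],[0,0,-3.8,0],[0,0,-3.8,0]]'
```

```text
time: 25.7
ee_pos: [0.4688, 0.1206, 0.2266]
tcp_rot: [-179.9, -0.0, 113.3]
wrist_force: [0.2, 0.1, -0.6]
opening: 0.0189
grasp_force: 39.2
time: 26.7
ee_pos: [0.5145, -0.117, 0.1659]
tcp_rot: [-179.9, -0.0, 84.5]
wrist_force: [-0.3, 0.6, -0.7]
opening: 0.0189
grasp_force: 39.3
time: 27.7
ee_pos: [0.515, -0.1167, 0.1289]
tcp_rot: [180.0, -0.0, 84.6]
wrist_force: [2.6, 2.1, -1.4]
opening: 0.0188
grasp_force: 39.3
```

```bash
python3 -m inch '[[0,0,-0.5,0],[0,0,-1,0],[0,0,-1.5,0],[0,0,-2,0],[0,0,-2.5,0],[0,0,-2.9,0],[0,0,-3.2,0],[0,0,-3.3,0]]'; python3 -m inch '[[0,0,0,0],[0,0,0,0],[0,0,0,0],[0,0,0,0],[0,0,2,0],[0,0,4,0],[0,0,6,0],[0,0,9,0]]' 4.5 40; python3 -m inch '[[0,5,0,8],[0,10,0,16],[0,15,0,24],[0,20,0,32],[0,26,0,41],[-0.33,32.29,0,48.4],[-0.33,32.29,-1,48.4],[-0.33,32.29,-2,48.4]]';  python3 -m inch '[[0,0,-2,0],[0,0,-4,0],[0,0,-6,0],[0,0,-7.5,0],[0,0,-8.4,0],[0,0,-8.4,0],[0,0,-8.4,0],[0,0,-8.4,0]]'; python3 -m inch '[[0,0,0,0],[0,0,0,0],[0,0,0,0],[0,0,0,0],[0,0,0,0],[0,0,0,0],[0,0,0,0],[0,0,0,0]]' 1 40
```

```text
time: 28.7
ee_pos: [0.5154, -0.1168, 0.0975]
tcp_rot: [179.9, -0.0, 84.6]
wrist_force: [1.0, 4.1, 16.5]
opening: 0.0189
grasp_force: 40.8
time: 29.7
ee_pos: [0.5144, -0.1168, 0.1862]
tcp_rot: [-179.9, -0.0, 84.6]
wrist_force: [-0.1, -0.6, 0.3]
opening: 0.0451
grasp_force: 0.0
time: 30.7
ee_pos: [0.5114, 0.206, 0.1655]
tcp_rot: [-180.0, 0.0, 133.0]
wrist_force: [-0.3, 0.0, 0.1]
opening: 0.0449
grasp_force: 0.0
time: 31.7
ee_pos: [0.5119, 0.2061, 0.083]
tcp_rot: [179.9, 0.0, 133.0]
wrist_force: [-0.3, 0.3, 0.9]
opening: 0.0447
grasp_force: 0.0
time: 32.7
ee_pos: [0.5116, 0.2061, 0.0825]
tcp_rot: [180.0, 0.0, 133.0]
wrist_force: [-1.9, 1.5, 5.1]
opening: 0.0157
grasp_force: 39.9
```

```bash
python3 -m inch '[[0,0,3,0],[0,0,6,0],[0,0,9,0],[0,0,12,0],[0,0,14.5,-8],[0,-4,14.5,-16],[0,-8,14.5,-25],[0,-13,14.5,-34]]'; python3 -m inch '[[0.2,-4,0,-8],[0.4,-8,0,-14.4],[0.5,-11,0,-14.4],[0.73,-15.01,0,-14.4],[0.73,-15.01,-2,-14.4],[0.73,-15.01,-4,-14.4],[0.73,-15.01,-6,-14.4],[0.73,-15.01,-6.8,-14.4]]';  python3 -m inch '[[0,0,-0.2,0],[0,0,-0.6,0],[0,0,-1,0],[0,0,-1.4,0],[0,0,-1.8,0],[0,0,-2.2,0],[0,0,-2.2,0],[0,0,-2.2,0]]'
```

```text
time: 33.7
ee_pos: [0.5113, 0.075, 0.2266]
tcp_rot: [-179.9, 0.0, 98.7]
wrist_force: [-0.1, -0.8, -0.3]
opening: 0.0156
grasp_force: 39.3
time: 34.7
ee_pos: [0.5182, -0.0741, 0.1576]
tcp_rot: [-179.9, -0.0, 84.6]
wrist_force: [-0.1, 0.1, -0.5]
opening: 0.0156
grasp_force: 39.4
time: 35.7
ee_pos: [0.5189, -0.0741, 0.1374]
tcp_rot: [180.0, -0.0, 84.6]
wrist_force: [-0.4, 0.0, -0.6]
opening: 0.0154
grasp_force: 39.3
```

```bash
python3 -m inch '[[0,0,-0.3,0],[0,0,-0.6,0],[0,0,-0.9,0],[0,0,-1.2,0],[0,0,-1.5,0],[0,0,-1.5,0],[0,0,-1.5,0],[0,0,-1.5,0]]'
```

```text
time: 36.7
ee_pos: [0.5193, -0.0735, 0.122]
tcp_rot: [180.0, -0.1, 84.6]
wrist_force: [2.4, 4.9, -0.7]
opening: 0.0158
grasp_force: 39.3
```

```bash
python3 -m inch '[[0,0,-0.5,0],[0,0,-1,0],[0,0,-1.5,0],[0,0,-2,0],[0,0,-2.3,0],[0,0,-2.5,0],[0,0,-2.6,0],[0,0,-2.6,0]]'; python3 -m inch '[[0,0,0,0],[0,0,0,0],[0,0,0,0],[0,0,0,0],[0,0,2,0],[0,0,4,0],[0,0,6,0],[0,0,9,0]]' 4.5 40; python3 -m inch '[[-1,5,0,8],[-2,10,0,16],[-3,15,0,24],[-5,20,0,32],[-7,25,0,41],[-9,30,0,46.6],[-11.66,34.81,0,46.6],[-11.66,34.81,-1,46.6]]';  python3 -m inch '[[0,0,-2,0],[0,0,-4,0],[0,0,-6,0],[0,0,-7.5,0],[0,0,-9.4,0],[0,0,-9.4,0],[0,0,-9.4,0],[0,0,-9.4,0]]'; python3 -m inch '[[0,0,0,0],[0,0,0,0],[0,0,0,0],[0,0,0,0],[0,0,0,0],[0,0,0,0],[0,0,0,0],[0,0,0,0]]' 1 40
```

```text
time: 37.7
ee_pos: [0.5194, -0.0734, 0.0976]
tcp_rot: [179.9, -0.1, 84.6]
wrist_force: [-0.7, 7.5, 10.9]
opening: 0.0153
grasp_force: 41.1
time: 38.7
ee_pos: [0.5184, -0.0741, 0.1863]
tcp_rot: [-179.9, 0.0, 84.6]
wrist_force: [0.2, -0.1, 0.6]
opening: 0.045
grasp_force: 0.0
time: 39.7
ee_pos: [0.4009, 0.2767, 0.1766]
tcp_rot: [179.9, -0.0, 131.4]
wrist_force: [0.3, 0.0, 0.6]
opening: 0.0449
grasp_force: 0.0
time: 40.7
ee_pos: [0.4026, 0.2743, 0.0831]
tcp_rot: [179.9, 0.0, 131.2]
wrist_force: [0.6, -0.0, -0.3]
opening: 0.045
grasp_force: 0.0
time: 41.7
ee_pos: [0.4024, 0.2741, 0.0827]
tcp_rot: [180.0, 0.0, 131.2]
wrist_force: [-0.9, -0.9, 5.3]
opening: 0.0156
grasp_force: 40.4
```

```bash
python3 -m inch '[[0,0,3,0],[0,0,6,0],[0,0,9,0],[0,0,12,0],[0,0,14.5,-8],[2,-3,14.5,-16],[4,-7,14.5,-25],[6,-12,14.5,-34]]'; python3 -m inch '[[2,-4,0,-8],[4,-8,0,-12.6],[6,-12,0,-12.6],[6.48,-14.25,0,-12.6],[6.48,-14.25,-2,-12.6],[6.48,-14.25,-4,-12.6],[6.48,-14.25,-6,-12.6],[6.48,-14.25,-6.8,-12.6]]';  python3 -m inch '[[0,0,-0.2,0],[0,0,-0.6,0],[0,0,-1,0],[0,0,-1.4,0],[0,0,-1.8,0],[0,0,-2.2,0],[0,0,-2.6,0],[0,0,-3,0]]'
```

```text
time: 42.7
ee_pos: [0.4626, 0.1531, 0.2267]
tcp_rot: [-180.0, 0.0, 97.0]
wrist_force: [0.6, 0.8, -0.8]
opening: 0.0157
grasp_force: 39.6
time: 43.7
ee_pos: [0.5264, 0.0114, 0.1577]
tcp_rot: [-179.9, 0.0, 84.6]
wrist_force: [0.2, -0.3, 0.1]
opening: 0.0154
grasp_force: 39.6
time: 44.7
ee_pos: [0.5272, 0.0115, 0.1291]
tcp_rot: [180.0, -0.0, 84.6]
wrist_force: [1.1, 0.7, -0.6]
opening: 0.0157
grasp_force: 39.7
```

```bash
python3 -m inch '[[0,0,-0.5,0],[0,0,-1,0],[0,0,-1.5,0],[0,0,-2,0],[0,0,-2.5,0],[0,0,-2.9,0],[0,0,-3.2,0],[0,0,-3.3,0]]'; python3 -m inch '[[0,0,0,0],[0,0,0,0],[0,0,0,0],[0,0,2,0],[0,0,5,0],[0,0,9,0],[-5,2,13,0],[-10,5,15,0]]' 6.5 40; python3 - <<'E'
from h import *
P=[bot.camera('top') for _ in range(12)]
A=np.mean([p['img'].astype(float) for p in P],0);np.save('avg2.npy',A)
cv2.imwrite('pics/t5.png',cv2.convertScaleAbs(cv2.resize(A[170:300,200:500].astype(np.uint8)[:,:,::-1],None,fx=2.66,fy=2.66,interpolation=cv2.INTER_CUBIC),alpha=1.6))
p=P[-1]
for th,z in (('reader_grip',.027),('reader_nose',.027),('reader_middle',.027),('mat_middle',.004)):
    print(th,[(np.round(d['point'],1).tolist(),round(d['score'],2),atz(p,d['point'],z)[:2].round(4).tolist()) for d in bot.landmark_of(th,p)[:2]])
Q=[bot.camera('scene') for _ in range(8)]
B=np.mean([x['img'].astype(float) for x in Q],0).astype(np.uint8)
cv2.imwrite('pics/s5.png',cv2.convertScaleAbs(cv2.resize(B[190:290,260:425][:,:,::-1],None,fx=4.8,fy=4.8,interpolation=cv2.INTER_CUBIC),alpha=1.5))
E
```

```text
time: 45.7
ee_pos: [0.5274, 0.0115, 0.0976]
tcp_rot: [179.9, -0.0, 84.6]
wrist_force: [-1.9, -0.8, 16.3]
opening: 0.0158
grasp_force: 42.0
time: 46.7
ee_pos: [0.4292, 0.0599, 0.2464]
tcp_rot: [180.0, -0.0, 84.5]
wrist_force: [-0.3, 1.5, 1.5]
opening: 0.0652
grasp_force: 0.0
reader_grip [([424.4, 259.5], 0.98, [0.3987, -0.318])]
reader_nose [([408.2, 259.6], 0.95, [0.3972, -0.2741])]
reader_middle [([440.8, 247.3], 0.74, [0.433, -0.3623])]
mat_middle [([438.5, 247.5], 0.61, [0.4344, -0.3617]), ([354.5, 209.1], 0.23, [0.5346, -0.1285])]
```

View pics/t5.png

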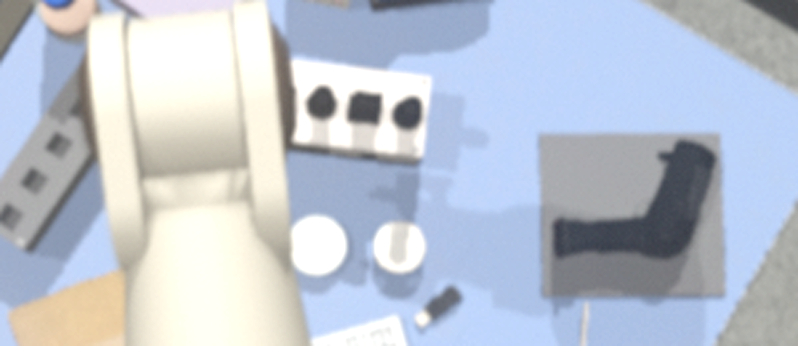

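View pics/s5.png

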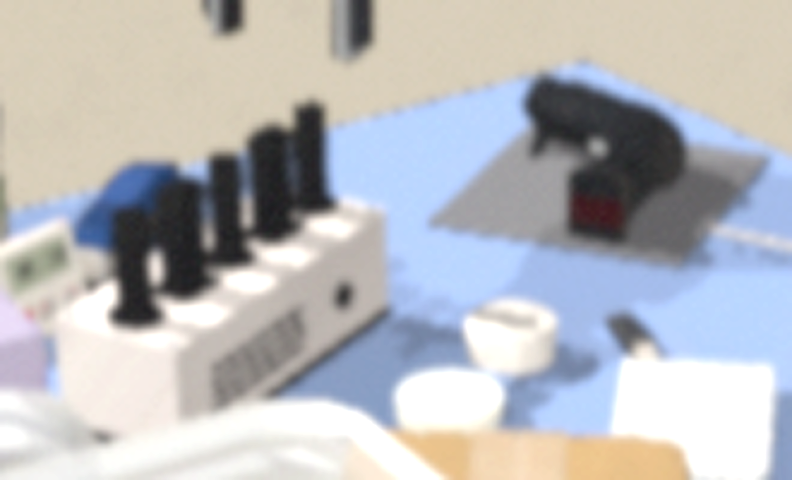

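All five plugs are seated with collars on the unit's top, and the rack wells in view are empty. The reader lies on the mat, nose at top crop (556,238), barrel at y≈236; the mat's corners are (540,135), (718,133), (725,297) and (542,297).

```bash
python3 - <<'E'
from h import *
A=np.load('avg2.npy');p=bot.camera('top')
g=cv2.cvtColor(A.astype(np.uint8),cv2.COLOR_RGB2GRAY).astype(float)
m=lambda c:(200+c[0]/2.66,170+c[1]/2.66)
print('mat',np.mean([atz(p,m(c),.004) for c in((540,135),(718,133),(725,297),(542,297))],0).round(4))
pts=[]
for u in range(410,437,2):
    col=g[248:272,u]; w=np.clip(75-col,0,None); v=248+(w*np.arange(24)).sum()/w.sum()
    X=atz(p,(u,v),.03); pts.append(X[:2]); print(u,round(v,2),np.where(col<55)[0][[0,-1]]+248,X[:2].round(4))
row=g[259,400:416]; print(row.round())
print('nose edge',atz(p,(407.9,259.5),.03))
# scene cross-check of reader nose at z .027
q=bot.camera('scene')
d=bot.landmark_of('reader_nose',q)[0]; print(d,proj(q,[.3972,-.2741,.027]),tri(p,(408.2,259.6),q,d['point']),atz(q,(260+597/4.8,190+210/4.8),.027))
d=bot.landmark_of('label',q)[:1]; print(d,proj(q,[.5137,-.137,.042]))
E
```

```text
mat [ 0.4251 -0.3585  0.004 ]
410 259.35 [253 266] [ 0.3978 -0.2784]
412 259.44 [254 265] [ 0.3977 -0.2838]
414 259.15 [254 264] [ 0.3987 -0.2892]
416 258.92 [254 264] [ 0.3994 -0.2946]
418 258.92 [254 264] [ 0.3996 -0.3   ]
420 258.95 [254 263] [ 0.3996 -0.3054]
422 258.83 [254 263] [ 0.4001 -0.3108]
424 258.79 [254 263] [ 0.4003 -0.3162]
426 258.98 [254 264] [ 0.4    -0.3216]
428 258.83 [254 264] [ 0.4005 -0.327 ]
430 258.59 [253 263] [ 0.4013 -0.3324]
432 258.48 [253 263] [ 0.4018 -0.3379]
434 258.39 [253 263] [ 0.4021 -0.3433]
436 258.46 [253 264] [ 0.4021 -0.3487]
[120. 120. 113. 101.  97.  99.  95.  81.  59.  44.  42.  48.  51.  49.
  47.  45.]
nose edge [ 0.39727427 -0.27271739  0.03      ]
{'point': [381.3, 232.3], 'score': 0.58} [np.float64(383.94940511026056), np.float64(233.07587034272527)] (array([ 0.40069481, -0.27212808,  0.02963709]), np.float64(0.007857655439329132)) [ 0.39418187 -0.26998813  0.027     ]
[{'point': [330.0, 239.8], 'score': 0.64}] [np.float64(328.0969941575329), np.float64(239.13194881876407)]
```

```bash
python3 -m inch '[[-0.5,-5,0,2],[-1,-10,0,4],[-1.5,-15,0,6],[-2,-20,0,8],[-2.4,-25,0,8.9],[-2.74,-31,0,8.9],[-2.74,-37.93,-4,8.9],[-2.74,-37.93,-10,8.9]]' 6.5 80;python3 -m inch '[[0,0,-3,0],[0,0,-6,0],[0,0,-6,0],[0,0,-6,0],[0,0,-6,0],[0,0,-6,0],[0,0,-6,0],[0,0,-6,0]]'; python3 - <<'E'
from h import *
Q=[bot.camera('scene') for _ in range(8)]
B=np.mean([x['img'].astype(float) for x in Q],0).astype(np.uint8)
cv2.imwrite('pics/s6.png',cv2.convertScaleAbs(cv2.resize(B[170:250,330:430][:,:,::-1],None,fx=6,fy=6,interpolation=cv2.INTER_CUBIC),alpha=1.5))
E
```

```text
time: 49.1
ee_pos: [0.403, -0.3214, 0.1532]
tcp_rot: [179.8, 0.2, 93.3]
wrist_force: [1.8, -0.1, 0.7]
opening: 0.0648
grasp_force: 0.0
time: 50.1
ee_pos: [0.4025, -0.3178, 0.093]
tcp_rot: [180.0, 0.0, 93.5]
wrist_force: [-0.6, -0.3, -0.4]
opening: 0.0649
grasp_force: 0.0
```

View pics/s6.png

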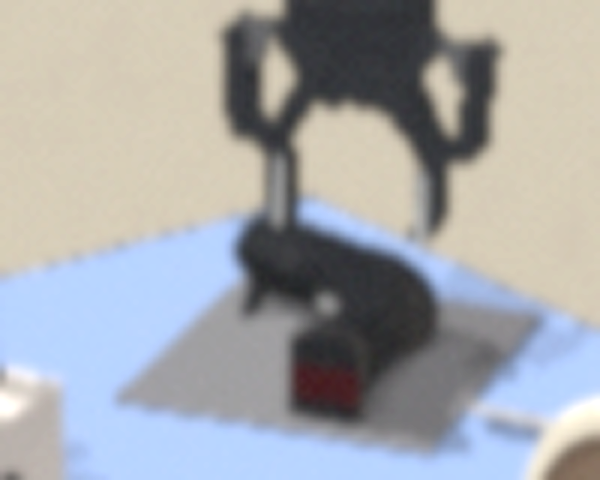

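The reader hasn't moved (nose at crop (328,380)), and the open jaws stand above and astride the barrel. Next: descend and grip.

```bash
python3 -m inch '[[-0.1,0,-2,0],[-0.1,0,-4,0],[-0.1,0,-5.5,0],[-0.1,0,-6.5,0],[-0.1,0,-7,0],[-0.1,0,-7.4,0],[-0.1,0,-7.4,0],[-0.1,0,-7.4,0]]';python3 -m inch '[[0,0,0,0],[0,0,0,0],[0,0,0,0],[0,0,0,0],[0,0,0,0],[0,0,0,0],[0,0,0,0],[0,0,0,0]]' 2.5 80
```

```text
time: 51.5
ee_pos: [0.4017, -0.3179, 0.0192]
tcp_rot: [180.0, 0.0, 93.5]
wrist_force: [0.1, -0.0, 0.1]
opening: 0.0652
grasp_force: 0.0
time: 52.5
ee_pos: [0.4017, -0.3179, 0.0193]
tcp_rot: [180.0, 0.0, 93.5]
wrist_force: [-0.6, 0.6, 5.3]
opening: 0.0374
grasp_force: 80.4
```

```bash
python3 -m inch '[[0,0,1.5,0],[0,0,3,0],[2,1,3,-2],[4,2,3,-4],[6,3,3,-6],[8,4.2,3,-8.9],[10,5.5,2.5,-8.9],[10,5.5,1.5,-8.9]]'; python3 - <<'E'
from h import *
for i in range(2):
    Q=[bot.camera('scene') for _ in range(6)];P=[bot.camera('top') for _ in range(6)]
    if i==0: continue
B=np.mean([x['img'].astype(float) for x in Q],0).astype(np.uint8)
cv2.imwrite('pics/s7.png',cv2.convertScaleAbs(cv2.resize(B[180:260,290:400][:,:,::-1],None,fx=7,fy=7,interpolation=cv2.INTER_CUBIC),alpha=1.5))
print([( np.round((np.array(proj(Q[-1],v))-(290,180))*7)) for v in ([.5059,-.2166,.042],[.5135,-.137,.042])])
print(bot.landmark_of('reader_nose',Q[-1])[:2])
d=bot.landmark_of('reader_nose',P[-1])[:2];print([(x,atz(P[-1],x['point'],.042)) for x in d])
print(bot.get_obs()['ee_pos'],bot.get_obs()['tcp_rot'])
E
```

```text
time: 53.5
ee_pos: [0.5029, -0.262, 0.0339]
tcp_rot: [179.9, 0.0, 84.7]
wrist_force: [-0.9, -0.2, -1.8]
opening: 0.0375
grasp_force: 80.2
[array([369., 347.]), array([267., 414.])]Traceback (most recent call last):
  File "<stdin>", line 8, in <module>
ValueError: only the last four pictures can be asked about
```

View pics/s7.png

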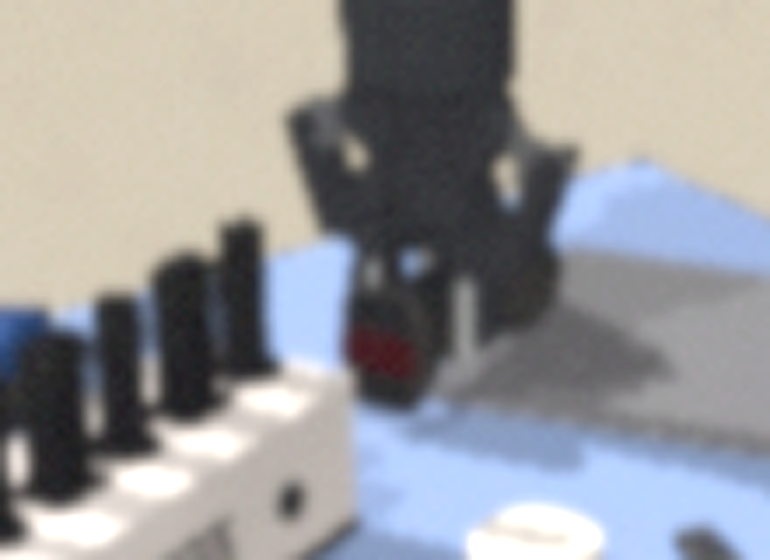

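The reader is held with its nose window at crop (383,352), against (369,347) predicted, so it is only a few mm right of line. I'll nudge it 3 mm in +x and hold.

```bash
R='hold'; python3 -m inch '[[0.3,0,0,0],[0.3,0,0,0],[0.3,0,0,0],[0.3,0,0,0],[0.3,0,0,0],[0.3,0,0,0],[0.3,0,0,0],[0.3,0,0,0]]'; python3 -m inch '[[0,0,0,0],[0,0,0,0],[0,0,0,0],[0,0,0,0],[0,0,0,0],[0,0,0,0],[0,0,0,0],[0,0,0,0]]';python3 - <<'E'
from h import *
Q=bot.camera('scene');P=bot.camera('top')
print(bot.landmark_of('reader_nose',Q)[:2])
d=bot.landmark_of('reader_nose',P)[:2];print([(x,atz(P,x['point'],.042)) for x in d])
d=bot.landmark_of('label',Q)[:2];print(d,proj(Q,[.5135,-.137,.042]),proj(Q,[.5089,-.2166,.042]),proj(P,[.5089,-.2166,.042]))
E
python3 -m inch '[[0,0,0,0],[0,0,0,0],[0,0,0,0],[0,0,0,0],[0,0,0,0],[0,0,0,0],[0,0,0,0],[0,0,0,0]]'
```

```text
time: 55.7
ee_pos: [0.5045, -0.2628, 0.0338]
tcp_rot: [180.0, 0.0, 84.6]
wrist_force: [-0.1, -0.8, -1.2]
opening: 0.0371
grasp_force: 80.2
time: 56.7
ee_pos: [0.5045, -0.2628, 0.0338]
tcp_rot: [-180.0, 0.0, 84.6]
wrist_force: [-0.1, 0.1, -0.7]
opening: 0.0371
grasp_force: 80.2
[{'point': [338.9, 230.5], 'score': 0.82}]
[]
[{'point': [327.6, 238.4], 'score': 0.59}, {'point': [305.2, 243.7], 'score': 0.44}] [np.float64(328.1590670176528), np.float64(239.14379716283133)] [np.float64(341.7775085248037), np.float64(229.35833761600378)] [np.float64(388.3321964677366), np.float64(217.2366753716779)]
time: 57.95
ee_pos: [0.5045, -0.2628, 0.0338]
tcp_rot: [-180.0, -0.0, 84.6]
wrist_force: [0.2, 0.6, -0.8]
opening: 0.0372
grasp_force: 80.2
```

```bash
python3 -m inch '[[0,-1,1.5,0],[-2,-2,1.5,2],[-4,-3,1.5,4],[-6,-4,1.5,6],[-8,-5,1.5,8.9],[-10,-5.5,1.5,8.9],[-10.6,-5.5,1,8.9],[-10.6,-5.5,0,8.9]]'; python3 -m inch '[[0,0,-0.4,0],[0,0,-0.8,0],[0,0,-1.1,0],[0,0,-1.3,0],[0,0,-1.4,0],[0,0,-1.5,0],[0,0,-1.5,0],[0,0,-1.5,0]]'
```

```text
time: 58.95
ee_pos: [0.3986, -0.318, 0.0339]
tcp_rot: [179.9, 0.0, 93.4]
wrist_force: [0.4, 0.3, -2.4]
opening: 0.0375
grasp_force: 80.4
time: 59.95
ee_pos: [0.3986, -0.3178, 0.0193]
tcp_rot: [180.0, 0.0, 93.5]
wrist_force: [-1.8, 2.1, 5.2]
opening: 0.0371
grasp_force: 80.8
```

Contact force 5 N, so it's down. I'll release and retreat clear of the view.

```bash
python3 -m inch '[[0,0,0,0],[0,0,0,0],[0,0,0,0],[0,0,0,0],[0,0,0,0],[0,0,2,0],[0,0,5,0],[0,0,10,0]]' 6.5; python3 -m inch '[[0,0,4,0],[0,0,8,0],[0,0,12,0],[-3,0,14,0],[-6,2,14,0],[-8,6,14,0],[-10,10,14,0],[-10,12,14,0]]'; python3 - <<'E'
from h import *
P=[bot.camera('top') for _ in range(8)]
A=np.mean([p['img'].astype(float) for p in P],0)
a=cv2.convertScaleAbs(cv2.resize(A[170:300,260:480].astype(np.uint8)[:,:,::-1],None,fx=3,fy=3,interpolation=cv2.INTER_CUBIC),alpha=1.6)
cv2.imwrite('pics/t8.png',a)
p=P[-1]
for th,z in (('reader_middle',.027),('mat_middle',.004)): print(th,[(np.round(d['point'],1),round(d['score'],2),atz(p,d['point'],z)) for d in bot.landmark_of(th,p)[:1]])
E
```

```text
time: 60.95
ee_pos: [0.3977, -0.3171, 0.1185]
tcp_rot: [-179.9, -0.1, 93.5]
wrist_force: [0.3, -0.6, 0.7]
opening: 0.0649
grasp_force: 0.0
time: 61.95
ee_pos: [0.2974, -0.1965, 0.2594]
tcp_rot: [179.9, 0.1, 93.5]
wrist_force: [0.6, -0.5, -0.1]
opening: 0.0653
grasp_force: 0.0
reader_middle [(array([440. , 248.3]), 0.76, array([ 0.43017498, -0.36013699,  0.027     ]))]
mat_middle [(array([437.7, 248. ]), 0.75, array([ 0.43297532, -0.35945396,  0.004     ]))]
```

View pics/t8.png

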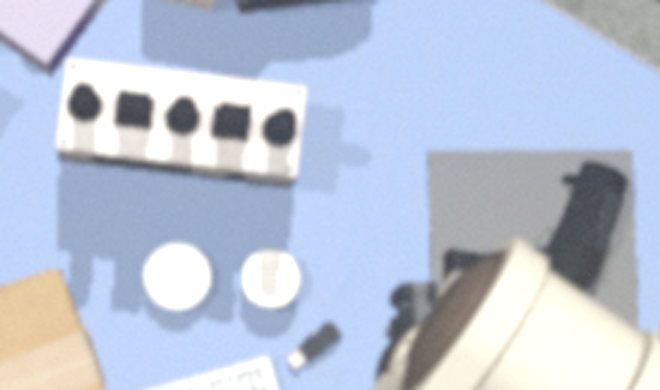

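The view shows all five plugs in the unit, from (85,100) to (280,127), in the right order: round, flat, round, flat, round. The reader is centred on its mat, and the tin and petri dish haven't moved. Handing in.

```bash
python3 -c "
from workcell import bot
print(bot.job_done())"
```

```text
the job is handed in; nothing more can be done
None
```

I handed the job in at about 62 s (no verdict came back): all five plugs are seated in matching terminals, the reader was held at the label for over two seconds by arm pose (the camera nose fixes differed by up to about 7 mm), and it is back mid-mat, same side up.

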